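Clamp the circuit-board pallet in the bench jig by pushing

ROBOT

A 6-joint arm with a two-finger parallel gripper is mounted at the origin on the work surface. World frame = base frame: x ahead of the robot, y to its left, z up, the work surface at z = 0. Lengths are in mm, angles in rad, forces in N, time in s.
With the tool pointing down it reaches from about 350 to 875 mm from the base axis. Payload 4.2 kg.
Tool frame: the origin (TCP) lies between the finger pads; the fingertips stand 14 mm ahead of it and the grasp point (between the pads) lies 5 mm behind it; z points along the fingers, y is the line along which they close (so a half turn about z gives the same grasp; the last joint's range is limited). The gripper opens to 85 mm and grips with 20 to 120 N. Pads are 22 mm wide; open, the fingers measure 114 mm over their backs; the gripper's body (76 mm by 85 mm) begins 54 mm behind the grasp point. The pads swing forward as they close: fully open they stand 13 mm farther back than shut.
Start: joints at [1.503, 0.385, 0.008, 0, -1.194, -0.259], TCP at [200.601, 591.911, 245.312] pointing down, gripper open.
Joint ranges: [-3.14, 3.14], [-1.21, 2.06], [-1.07, 1.41], [-3.16, 2.05], [-2.99, -0.16], [-3.1, 3.1]. Speed limits (rad/s): [2.79, 2.79, 3.14, 3.14, 3.14, 3.14].

INTERFACE

Orientations are given as a rotation vector (axis times angle).
In Python, from plant import arm, viewer gives the robot as it stands. The module is installed in compiled form; this text tells all that it offers.
- The arm moves only by the tool play_rows, never from a script. Its argument "targets" is a list that holds one entry, the list of rows, each a list of 7 numbers: the turn, a rotation vector about the tool's x, y, z in units of 6 degrees (1.0 is 6 degrees), then the shift along the tool's x, y, z in units of 40 mm (1.0 is 40 mm), then the gripper's target within -1 to 1 (fully open at 1, half-way at 0, shut at -1). A call has 1 to 10 rows; each row is the pose to reach, as a shift and turn from the pose commanded when the call began, along the tool's axes at that moment; what a row does not reach only later rows make up. A row lasts 1/12 s, in which the tool goes at most 41.7 mm and 7.16 degrees, less where a joint would pass 70% of its speed; a pose out of reach is approached as far as the arm can. A call with a gripper value outside its range is refused whole. The fingers move at their own pace and stop on an object; "squeeze" is the grip in N (left out, the last holds). Time passes only in rows, so rows that repeat a pose let the fingers close. It gives the time, the measured TCP pose, the force, the opening and the grip force at its end, in the units of the state.
- arm.get_obs(): the state, without advancing time (a new reading comes with each control period).
- viewer.read_camera(name): name is "side" or "top"; returns a dict with "img" (480x640x3 uint8, red, green, blue), "fx", "fy", "cx", "cy" (pixels), "pose" (4x4, takes a point from camera to world coordinates). Camera axes: x right, y down, z forward; pixel columns grow to the right and rows downward; lengths in mm; the calibration is good to about 2 mm. A picture is of the moment at which its call begins. There is no depth.
- arm.close_job(): hands the job in; it is judged then, once.
The state is a dict: "clock": time; "q": joint angles; "qvel": joint speeds; "joint_efforts": joint torques, N m; "ee_pos": TCP position; "tool_rot": TCP orientation; "contact_force": force on the tool from outside, world axes, zero at the start; "moment": the same for the moment, N m; "gripper_width": finger opening in mm; "finger_force": force on a finger pad.
Only numpy, scipy, OpenCV 4.12 (cv2) and the standard library are available. Lean on these libraries where they do the work, as an engineer would, in place of code of your own. Each camera call takes 0.05 s, during which the arm holds its last target. There are 200 camera calls.

TASK

Push the large circuit-board pallet along the bench, without ever lifting it, until it sits squarely home in the corner of the jig, flush against the black rail and against the fixed blue jaw at the rail's left end as seen from the robot, and push the sliding blue jaw along the rail until it closes snugly on the pallet's other side. Leave everything else on the bench where it is and finish with the hand clear.

Things in the scene. Friction and masses are not known exactly. Their poses are not given: they have to be found in the camera images.
- jig: board jig fixed to the bench: straight black rail along jig y on the far side, 370 long, 20 wide, 25 mm high, fixed blue jaw at its left (+y) end. Origin: at bench height in the corner where the rail's front face (plane x=0) meets the fixed jaw's inner face (plane y=0). x points away from the robot, z up; the board's place is at negative x and y. No base plate: the board slides on the bench
- fixed_jaw (a point): centre of the fixed blue jaw's inner face, 15 mm above the bench, 30 mm in front of the rail's front face. The jaw is 30 mm wide along the rail, 30 mm high, reaches 60 mm out from the rail towards the robot; at the rail it has a lug and thumbscrew up to 54 mm high
- jaw (a joint): sliding blue jaw on the rail, right of the board: m along the rail, 0 = farthest right (open), grows to the left (jig +y), end of travel 0.125. Its inner face is at jig y = -0.235 + value; it stops at 0.115 on the board when that is home. About 2.5 N friction, stays where left
- jaw_face (a point): centre of the sliding jaw's inner (left) face, 15 mm above the bench, 30 mm in front of the rail's front face. The jaw's arm is a solid block 30 mm wide along the rail (outer face 30 mm right of this point), 30 mm high, reaching 60 mm out from the rail towards the robot; on the rail it has a saddle 38 mm high with a thumbscrew to 50 mm
- board: the large pallet: black frame 90 (its x) x 120 (its y) x 18 mm with a green circuit board on top, parts up to 25 mm high. About 0.3 kg, loose, flat on the bench between the jaws and short of the rail, up to 0.3 rad crooked. Origin: centre of its underside. Home: origin at jig x = -0.045, y = -0.060, axes along the jig's
- small_board: small circuit-board pallet, 45 x 60 x 12 mm, same look as the large one; bystander, loose, leave alone; origin at the centre of its underside
- reel: standing solder reel, 52 mm across, 50 mm high; bystander, loose, leave alone; origin at the centre of its underside
- flux: small amber jar with black lid, 44 mm across, 45 mm high; bystander, loose, leave alone; origin at the centre of its underside
- tin: round steel tin with brass wool, 68 mm across, 40 mm high; bystander, loose, leave alone; origin at the centre of its underside
- driver: screwdriver lying down, 160 mm long, handle under 35 mm thick; bystander, loose, leave alone; origin on its underside, about mid-length
- heatsink: finned aluminium heatsink, 40 x 50 x 26 mm; bystander, loose, leave alone; origin at the centre of its underside
- meter: hand multimeter lying flat, 150 x 75 x 36 mm; bystander, loose, leave alone; origin at the centre of its underside
Things that resemble listed ones, but are neither listed nor needed, are in the scene too. Leave any pink or red look-alike of the board alone.

How it is judged (in metres and radians):
At the end, for the whole second after the job is handed in: The large pallet lies flat and at rest with its far side within 3.5 mm of the rail, its left side within 3.5 mm of the fixed jaw (measured at its centre), square to the jig within 2 degrees, and the sliding jaw is within 3.5 mm of its closed place on the pallet (joint above 0.1115) (x of board in the frame of jig between -0.0485 and -0.042 m and y of board in the frame of jig between -0.0635 and -0.057 m and angle between the x axis of board and the x axis of jig, either way round below 0.035 rad and value of joint jaw above 0.1115 m and height (world z) of board below 0.004 m and angle between board's own z axis and vertical below 0.05 rad and linear speed of board below 0.01 m/s); the robot touches nothing.
It fails at once if the large pallet is lifted off the bench (more than 10 mm) or tipped up (height (world z) of board above 0.01 m or angle between board's own z axis and vertical above 0.2 rad).
It fails at once if a bystander is displaced by more than 20 mm (distance of any of small_board, reel, flux, tin, driver, heatsink, meter from where it was at the start of the episode above 0.02 m).
It also fails if it takes over 48 s, if anything falls off the work surface, if the arm or the gripper's body presses on something with over 40 N, if the wrist force passes 120 N, or if a joint passes its speed limit or range.

## Working session

There is one attempt and no reset: what is moved stays moved. The work goes in short steps, Python scripts to look and compute and a tool call to move; the robot and the scene stay as the last step left them, time stands still between calls to the robot, and variables do not carry over. Pictures are saved under pics/ and viewed, at most 10 in all, crops included, and the job is handed in when it is done.

Besides the shell and the picture viewer there is one more tool, called after ">>>" by a JSON object that holds its "op" and its "data", one argument or row to a line. play_rows: Moves the arm, as the interface text tells. Its arguments: {"type":"object","properties":{"targets":{"type":"array","items":{"type":"array","items":{"type":"array","items":{"type":"number"}}}},"squeeze":{"type":"number"}},"required":["targets"]}

```bash
mkdir -p pics; python3 - <<'E'
from plant import arm, viewer
import cv2,numpy as np
for n in("top","side"):
    r=viewer.read_camera(n); cv2.imwrite(f"pics/{n}0.png",r["img"][:,:,::-1]); print(n,r["fx"],r["fy"],r["cx"],r["cy"],np.round(r["pose"],3).tolist())
print(arm.get_obs())
E
```

```text
top 586.1958133621691 586.1958133621691 311.92064849508796 238.55152355628343 [[0.014, -0.984, 0.176, 312.479], [-1.0, -0.016, -0.009, 106.015], [0.012, -0.175, -0.984, 1438.363], [0.0, 0.0, 0.0, 1.0]]
side 516.4468318297397 516.4468318297397 315.5921844589731 233.02427140702946 [[0.714, -0.531, 0.456, 87.347], [-0.7, -0.549, 0.456, -367.166], [0.008, -0.645, -0.764, 800.258], [0.0, 0.0, 0.0, 1.0]]
{'clock': 0.1, 'q': array([ 1.50260374e+00,  3.85492019e-01,  6.76834238e-03, -4.21207016e-04,
       -1.19396669e+00, -2.58575099e-01]), 'qvel': array([ 0.00071889, -0.00254133,  0.00358226,  0.00257085,  0.00076913,
        0.00100365]), 'joint_efforts': array([ 9.06387959e-04, -3.93317056e+01,  1.88929081e+01,  4.19794276e+00,
       -2.59431559e-03,  6.66743077e-06]), 'ee_pos': array([200.45769818, 591.47439608, 244.32780223]), 'tool_rot': array([ 3.09781780e+00, -5.10932807e-01, -3.29210785e-04]), 'contact_force': array([-0.68378065,  0.03695058, -0.27579578]), 'moment': array([ 0.00379872,  0.00022359, -0.03972678]), 'finger_force': 0.0, 'gripper_width': 85.6008978175396}
```

View pics/top0.png

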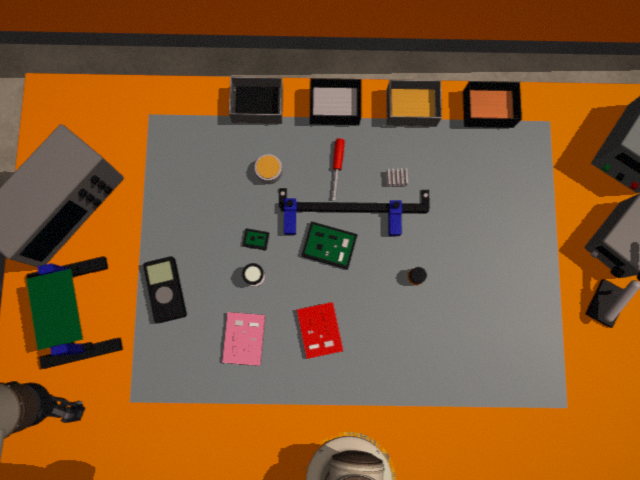

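View pics/side0.png

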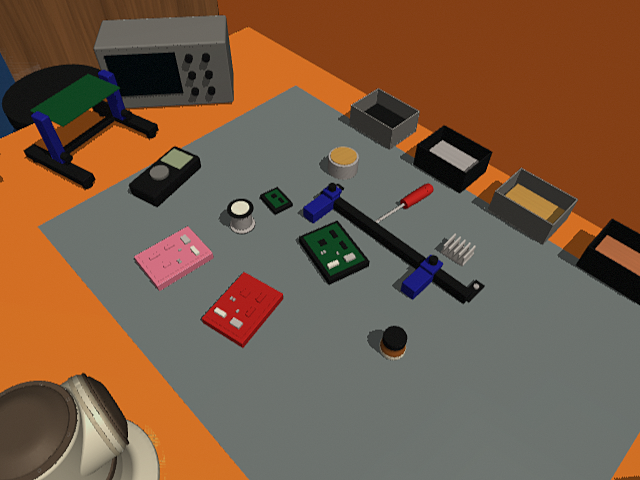

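The top view shows the pallet at about (330,245), crooked. The rail runs from (283,207) to (428,209), the fixed jaw is at (290,216) and the sliding jaw at (395,218). The small board is at (256,239), the reel at (253,274) and the flux at (417,276). I'll enlarge both views.

```bash
python3 - <<'E'
import cv2
i=cv2.imread("pics/top0.png")[180:290,240:440]; cv2.imwrite("pics/c1.png",cv2.resize(i,None,fx=4,fy=4,interpolation=cv2.INTER_CUBIC))
i=cv2.imread("pics/side0.png")[170:310,290:490]; cv2.imwrite("pics/c2.png",cv2.resize(i,None,fx=4,fy=4,interpolation=cv2.INTER_CUBIC))
E
```

```text
(no output)
```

View pics/c1.png

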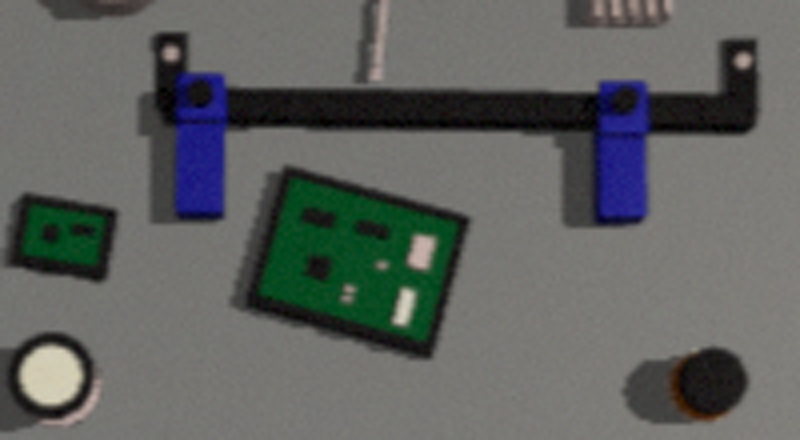

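View pics/c2.png

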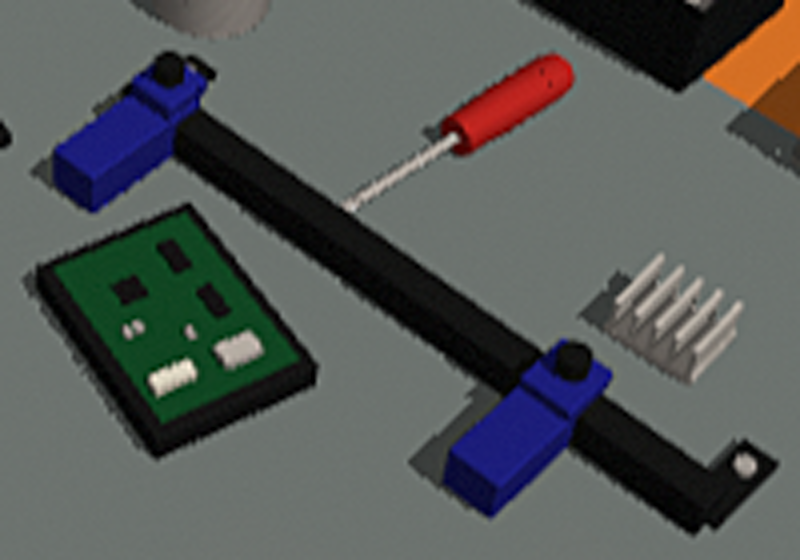

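The pallet's top corners in the top crop are (288,168), (468,218), (430,352) and (249,303). The inner front corners of the jaws are (223,216) and (598,221). The side crop shows the same points at (190,206), (316,366), (157,440) and (39,268). I'll work out positions from these.

```bash
cat > h.py <<'E'
import numpy as np
C={'top':(586.196,311.921,238.552,None),'side':(516.447,315.592,233.024,None)}
from plant import viewer
P={n:np.array(viewer.read_camera(n)['pose']) for n in C}
O={'top':(240,180),'side':(290,170)}
def proj(n,u,v,z,crop=True):
    f,cx,cy,_=C[n]
    if crop: u=O[n][0]+(u+.5)/4-.5; v=O[n][1]+(v+.5)/4-.5
    d=P[n][:3,:3]@np.array([(u-cx)/f,(v-cy)/f,1]); o=P[n][:3,3]
    return (o+d*(z-o[2])/d[2])[:2]
E
python3 - <<'E'
from h import *
T={'FLb':((288,168),(190,206),18),'FRb':((468,218),(316,366),18),'NRb':((430,352),(157,440),18),'NLb':((249,303),(39,268),18),
'fjNin':((223,216),(94,187),30),'fjNout':((177,217),(56,152),30),'sjNin':((598,221),(449,455),30),'sjNout':((645,221),(492,493),30),
'railbackL':((230,89),(205,108),25),'railbackR':((720,95),(720,467),25),'railfrontL':((230,125),None,0),'railfrontR':((590,131),None,0)}
for k,(a,b,z) in T.items(): print(k,proj('top',*a,z).round(1), b and proj('side',*b,z).round(1))
for n,a,z in [('reel',(50,376),50),('small',(62,238),12),('flux',(710,382),45)]: print(n,proj('top',*a,z).round(1))
for n,a,z in [('sm nr',(104,279),6),('sm fr',(116,210),12),('drv tip',(376,80),3),('heatsink near',(600,25),5),('heatsink r',(670,20),5)]: print(n,proj('top',*a,z).round(1))
E
```

```text
FLb [608.3  94. ] [606.9  92. ]
FRb [578.7 -17.4] [577.1 -20. ]
NRb [495.1   5.8] [492.6   2.6]
NLb [523.6 116.7] [524.2 115.3]
fjNin [575.2 133.4] [573.5 127.2]
fjNout [574.2 161.5] [576.3 157.8]
sjNin [575.9 -96. ] [ 575.2 -100.7]
sjNout [ 576.3 -124.8] [ 573.  -127.1]
railbackL [656.2 130.7] [657.  129.9]
railbackR [ 657.5 -173.2] [ 661.5 -188.7]
railfrontL [639.1 130.7] None
railfrontR [639.  -95.7] None
reel [473.1 234. ]
small [563.2 232.8]
flux [ 476.2 -160. ]
sm nr [538.9 206.6]
sm fr [581.3 200. ]
drv tip [668.9  39.3]
heatsink near [ 706.6 -102. ]
heatsink r [ 710.6 -146.3]
```

Rail front face is at x≈636, fixed jaw face at y≈131, and the jig is aligned with the world. The pallet centre is about (551,49) with yaw −0.26. My plan:
1. Push its near side in +x with both open fingers, which squares it on the rail.
2. Push the sliding jaw left, which carries the pallet onto the fixed jaw.

First I move above the approach point.

>>> {"op": "play_rows", "data": {
  "targets": [
    [[0,0,-3.12,10.35,10.67,2.35,1],[0,0,-3.12,10.35,10.67,2.35,1],[0,0,-3.12,10.35,10.67,2.35,1],[0,0,-3.12,10.35,10.67,2.35,1],[0,0,-3.12,10.35,10.67,2.35,1],[0,0,-3.12,10.35,10.67,2.35,1],[0,0,-3.12,10.35,10.67,2.35,1],[0,0,-3.12,10.35,10.67,2.35,1],[0,0,-3.12,10.35,10.67,2.35,1],[0,0,-3.12,10.35,10.67,2.35,1]]
  ]
}}

```text
clock: 1.03
ee_pos: [377.4, 218.3, 180.2]
tool_rot: [-3.141, -0.001, -0.001]
contact_force: [1.6, 0.5, 0.6]
gripper_width: 85.4
finger_force: 0.0
```

>>> {"op": "play_rows", "data": {
  "targets": [
    [[0,0,0,1.9,4.0,0.7,1],[0,0,0,1.9,4.0,0.7,1],[0,0,0,1.9,4.0,0.7,1],[0,0,0,1.9,4.0,0.7,1],[0,0,0,1.9,4.0,0.7,1],[0,0,0,1.9,4.0,0.7,1],[0,0,0,1.9,4.0,0.7,1],[0,0,0,1.9,4.0,0.7,1]]
  ]
}}

```text
clock: 1.7
ee_pos: [453.0, 60.6, 152.4]
tool_rot: [-3.141, -0.001, -0.0]
contact_force: [-0.2, 0.1, -0.2]
gripper_width: 85.1
finger_force: 0.0
```

>>> {"op": "play_rows", "data": {
  "targets": [
    [[0,0,0,0,0.14,1.0,1],[0,0,0,0,0.14,2.0,1],[0,0,0,0,0.14,3.0,1],[0,0,0,0,0.14,3.4,1],[0,0,0,0,0.14,3.6,1],[0,0,0,0,0.14,3.6,1],[0,0,0,0,0.14,3.6,1]]
  ]
}}

```text
clock: 2.28
ee_pos: [453.8, 55.7, 9.0]
tool_rot: [-3.141, -0.003, -0.002]
contact_force: [-0.1, 0.5, 0.8]
gripper_width: 85.5
finger_force: 0.0
```

```bash
python3 - <<'E'
from plant import viewer
import cv2
i=viewer.read_camera("side")["img"][170:340,250:490,::-1]; cv2.imwrite("pics/s1.png",cv2.resize(i,None,fx=3,fy=3,interpolation=cv2.INTER_CUBIC))
E
```

```text
(no output)
```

View pics/s1.png

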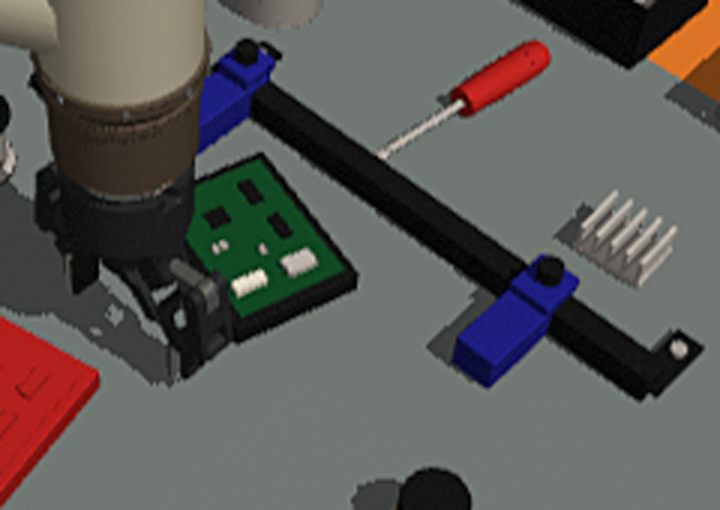

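The open fingers stand just short of the pallet's near side, with the right finger at about (190,350) near its near-right corner. I'll push slowly.

>>> {"op": "play_rows", "data": {
  "targets": [
    [[0,0,0,0.3,0,0,1],[0,0,0,0.6,0,0,1],[0,0,0,0.8,0,0,1],[0,0,0,0.95,0,0,1],[0,0,0,1.1,0,0,1],[0,0,0,1.25,0,0,1],[0,0,0,1.4,0,0,1],[0,0,0,1.5,0,0,1],[0,0,0,1.6,0,0,1],[0,0,0,1.7,0,0,1]]
  ]
}}

```text
clock: 3.17
ee_pos: [521.0, 54.4, 8.2]
tool_rot: [3.141, 0.0, -0.002]
contact_force: [-2.8, -0.4, 2.0]
gripper_width: 85.6
finger_force: 1.4
```

```bash
python3 - <<'E'
from plant import viewer
import cv2
i=viewer.read_camera("side")["img"][170:340,250:490,::-1]; cv2.imwrite("pics/s2.png",cv2.resize(i,None,fx=3,fy=3,interpolation=cv2.INTER_CUBIC))
E
```

```text
(no output)
```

View pics/s2.png

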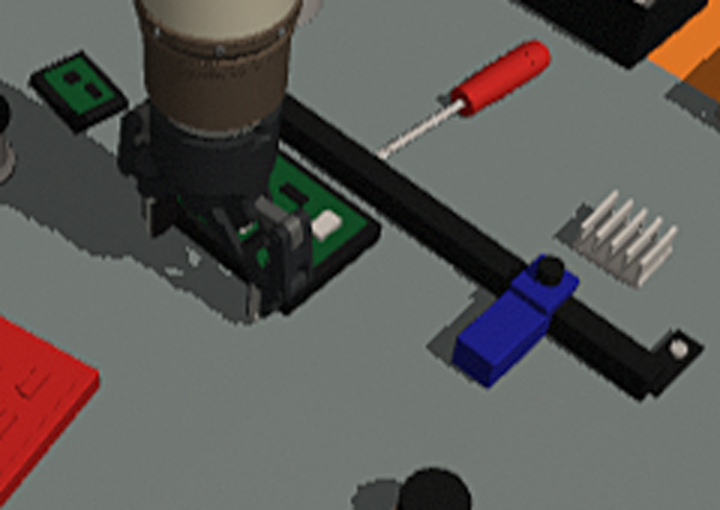

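The pallet is now square to the rail, with a gap of roughly 14 mm at about (330,185). I'll finish the push gently and watch the force.

>>> {"op": "play_rows", "data": {
  "targets": [
    [[0,0,0,0.1,0,0,1],[0,0,0,0.18,0,0,1],[0,0,0,0.24,0,0,1],[0,0,0,0.28,0,0,1],[0,0,0,0.28,0,0,1]]
  ]
}}

```text
clock: 3.63
ee_pos: [533.0, 54.7, 8.2]
tool_rot: [-3.141, -0.0, -0.001]
contact_force: [-0.4, -0.7, -0.5]
gripper_width: 85.5
finger_force: 0.3
```

>>> {"op": "play_rows", "data": {
  "targets": [
    [[0,0,0,0.03,0,0,1],[0,0,0,0.06,0,0,1],[0,0,0,0.09,0,0,1],[0,0,0,0.12,0,0,1],[0,0,0,0.12,0,0,1]]
  ]
}}

```text
clock: 4.05
ee_pos: [537.5, 54.6, 8.3]
tool_rot: [-3.142, 0.0, -0.001]
contact_force: [-2.0, -0.7, -0.3]
gripper_width: 85.1
finger_force: 0.5
```

>>> {"op": "play_rows", "data": {
  "targets": [
    [[0,0,0,0.02,0,0,1],[0,0,0,0.04,0,0,1],[0,0,0,0.06,0,0,1],[0,0,0,0.08,0,0,1],[0,0,0,0.1,0,0,1],[0,0,0,0.1,0,0,1]]
  ]
}}

```text
clock: 4.55
ee_pos: [538.0, 54.0, 8.0]
tool_rot: [3.14, 0.001, -0.01]
contact_force: [-8.5, 3.0, 5.9]
gripper_width: 85.3
finger_force: 4.6
```

Contact with the rail at TCP x≈538, force rising to 8.5 N, so the far side is flush. Next I back off, lift, and go right of the sliding jaw with the fingers shut.

>>> {"op": "play_rows", "data": {
  "targets": [
    [[0,0,0,-0.3,0,0,1],[0,0,0,-0.8,0,0,1],[0,0,0,-0.8,0,-1.0,1],[0,0,0,-0.8,0,-2.0,1],[0,0,0,-0.8,0,-2.75,1],[0,0,0,-0.2,0.8,-2.75,-1],[0,0,0,0.3,1.7,-2.75,-1],[0,0,0,0.8,2.5,-2.75,-1],[0,0,0,1.3,3.4,-2.75,-1],[0,0,0,1.55,4.3,-2.75,-1]]
  ]
}}

```text
clock: 5.38
ee_pos: [606.5, -119.2, 119.1]
tool_rot: [3.141, 0.002, 0.008]
contact_force: [0.4, -0.0, 0.1]
gripper_width: 25.4
finger_force: 0.0
```

>>> {"op": "play_rows", "data": {
  "targets": [
    [[0,0,0,0,0.8,0,-1],[0,0,0,0,1.2,0,-1],[0,0,0,0,1.2,0,-1],[0,0,0,0,1.2,0,-1]]
  ]
}}

```text
clock: 5.72
ee_pos: [603.7, -166.5, 118.3]
tool_rot: [3.141, -0.003, 0.003]
contact_force: [-0.3, 0.3, -0.3]
gripper_width: -0.2
finger_force: 0.0
```

>>> {"op": "play_rows", "data": {
  "targets": [
    [[0,0,0,0,0,0.8,-1],[0,0,0,0,0,1.6,-1],[0,0,0,0,0,2.1,-1],[0,0,0,0,0,2.28,-1],[0,0,0,0,0,2.28,-1]]
  ]
}}

```text
clock: 6.13
ee_pos: [602.4, -164.3, 25.3]
tool_rot: [-3.142, -0.002, 0.005]
contact_force: [0.2, -0.2, -0.3]
gripper_width: -0.0
finger_force: 0.0
```

```bash
python3 - <<'E'
from plant import viewer
import cv2
i=viewer.read_camera("side")["img"][150:350,230:490,::-1]; cv2.imwrite("pics/s3.png",cv2.resize(i,None,fx=3,fy=3,interpolation=cv2.INTER_CUBIC))
E
```

```text
(no output)
```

View pics/s3.png

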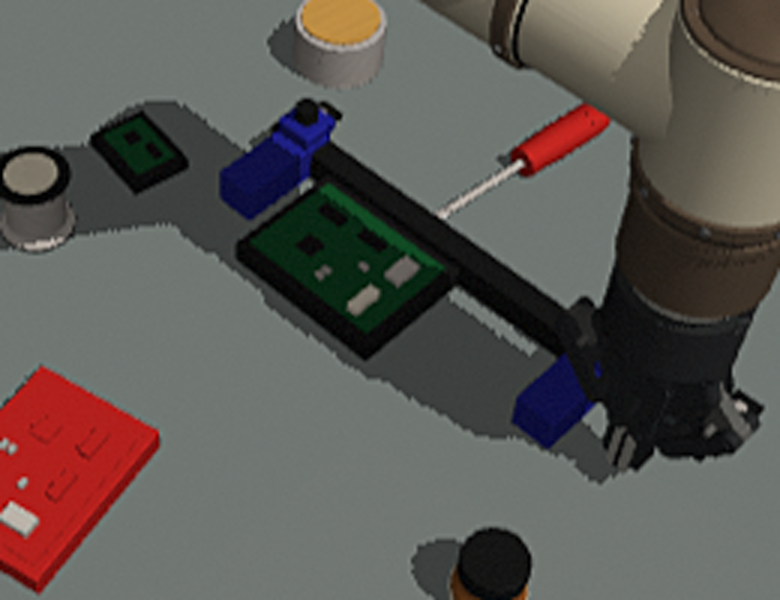

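The pallet lies flush on the rail, about 20 mm from the fixed jaw at (265,200). The shut fingers are right of the sliding jaw. I'll push the jaw left.

>>> {"op": "play_rows", "data": {
  "targets": [
    [[0,0,0,0,-0.35,0,-1],[0,0,0,0,-0.65,0,-1],[0,0,0,0,-0.95,0,-1],[0,0,0,0,-1.25,0,-1],[0,0,0,0,-1.55,0,-1],[0,0,0,0,-1.8,0,-1],[0,0,0,0,-2.05,0,-1],[0,0,0,0,-2.25,0,-1],[0,0,0,0,-2.4,0,-1],[0,0,0,0,-2.5,0,-1]]
  ]
}}

```text
clock: 7.02
ee_pos: [603.1, -64.6, 27.0]
tool_rot: [3.142, 0.001, -0.0]
contact_force: [1.4, -3.2, 1.9]
gripper_width: -0.4
finger_force: 1.3
```

>>> {"op": "play_rows", "data": {
  "targets": [
    [[0,0,0,0,-0.08,0,-1],[0,0,0,0,-0.16,0,-1],[0,0,0,0,-0.24,0,-1],[0,0,0,0,-0.32,0,-1],[0,0,0,0,-0.4,0,-1],[0,0,0,0,-0.48,0,-1],[0,0,0,0,-0.54,0,-1],[0,0,0,0,-0.6,0,-1],[0,0,0,0,-0.65,0,-1],[0,0,0,0,-0.65,0,-1]]
  ]
}}

```text
clock: 7.85
ee_pos: [603.0, -39.2, 26.9]
tool_rot: [-3.142, -0.0, 0.001]
contact_force: [1.0, -2.0, 0.9]
gripper_width: 0.2
finger_force: 1.3
```

>>> {"op": "play_rows", "data": {
  "targets": [
    [[0,0,0,0,-0.05,0,-1],[0,0,0,0,-0.1,0,-1],[0,0,0,0,-0.14,0,-1],[0,0,0,0,-0.18,0,-1],[0,0,0,0,-0.18,0,-1]]
  ]
}}

```text
clock: 8.27
ee_pos: [602.9, -31.9, 26.9]
tool_rot: [-3.141, -0.0, 0.001]
contact_force: [0.0, -3.3, 0.7]
gripper_width: -0.1
finger_force: 1.5
```

>>> {"op": "play_rows", "data": {
  "targets": [
    [[0,0,0,0,-0.03,0,-1],[0,0,0,0,-0.06,0,-1],[0,0,0,0,-0.09,0,-1],[0,0,0,0,-0.12,0,-1],[0,0,0,0,-0.12,0,-1]]
  ]
}}

```text
clock: 8.68
ee_pos: [602.9, -29.4, 27.0]
tool_rot: [3.139, -0.0, -0.002]
contact_force: [2.1, -11.9, 0.0]
gripper_width: 0.0
finger_force: 6.1
```

The force rose to 12 N, so the jaw is closed with the pallet against the fixed jaw. I'll back off and move behind the pallet to look and re-press toward the rail.

>>> {"op": "play_rows", "data": {
  "targets": [
    [[0,0,0,0,0.4,0,-1],[0,0,0,0,0.7,0,-1],[0,0,0,0,0.7,-1.0,-1],[0,0,0,0,0.7,-2.0,-1],[0,0,0,0,0.7,-2.6,-1],[0,0,0,-0.9,0.3,-2.6,1],[0,0,0,-1.8,-0.3,-2.6,1],[0,0,0,-2.6,-1.0,-2.6,1],[0,0,0,-3.1,-1.8,-2.6,1],[0,0,0,-3.1,-2.3,-2.6,1]]
  ]
}}

```text
clock: 9.52
ee_pos: [474.5, 65.7, 131.1]
tool_rot: [-3.141, -0.0, 0.004]
contact_force: [0.5, -0.2, 0.2]
gripper_width: 60.9
finger_force: 0.0
```

```bash
python3 - <<'E'
from plant import viewer,arm
import cv2
i=viewer.read_camera("top")["img"][185:275,260:410,::-1]; cv2.imwrite("pics/t4.png",cv2.resize(i,None,fx=5,fy=5,interpolation=cv2.INTER_CUBIC))
print(arm.get_obs()['ee_pos'])
E
```

```text
[477.74316959  68.45119765 131.7050585 ]
```

View pics/t4.png

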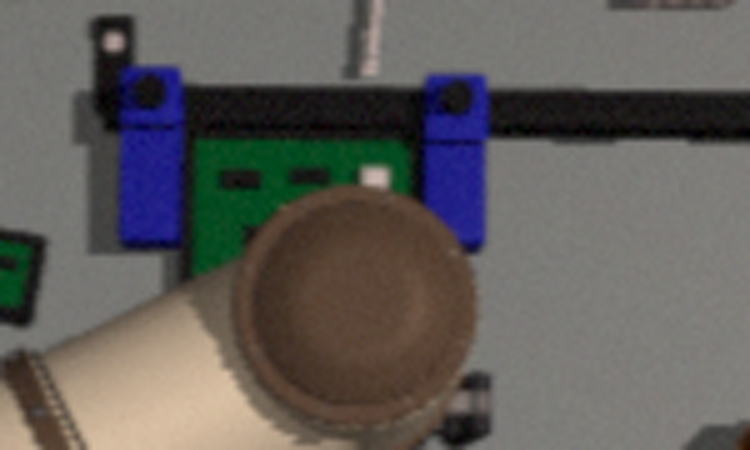

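The pallet looks home between both jaws and on the rail, though the arm hides its near side. I'll press it once more toward the rail with the open fingers.

>>> {"op": "play_rows", "data": {
  "targets": [
    [[0,0,0,0,0,1.0,1],[0,0,0,0,0,2.0,1],[0,0,0,0,0,2.8,1],[0,0,0,0,0,3.08,1],[0,0,0,0.5,0,3.08,1],[0,0,0,0.9,0,3.08,1],[0,0,0,1.2,0,3.08,1],[0,0,0,1.35,0,3.08,1],[0,0,0,1.45,0,3.08,1],[0,0,0,1.45,0,3.08,1]]
  ]
}}

```text
clock: 10.4
ee_pos: [537.1, 64.6, 7.6]
tool_rot: [-3.141, 0.001, 0.001]
contact_force: [-0.3, 0.1, 0.2]
gripper_width: 85.4
finger_force: 0.0
```

>>> {"op": "play_rows", "data": {
  "targets": [
    [[0,0,0,0.03,0,0,1],[0,0,0,0.06,0,0,1],[0,0,0,0.09,0,0,1],[0,0,0,0.09,0,0,1]]
  ]
}}

```text
clock: 10.73
ee_pos: [537.9, 64.1, 7.6]
tool_rot: [3.14, 0.001, -0.008]
contact_force: [-5.9, 1.2, 3.1]
gripper_width: 85.6
finger_force: 2.9
```

It presses solid at the same x (538). I'll retreat clear and verify.

>>> {"op": "play_rows", "data": {
  "targets": [
    [[0,0,0,-0.4,0,0,1],[0,0,0,-1.0,0,0,1],[0,0,0,-1.2,0,-1.0,1],[0,0,0,-1.6,0,-2.0,1],[0,0,0,-2.4,0,-2.8,1],[0,0,0,-3.3,0,-3.5,1],[0,0,0,-3.6,0,-3.8,1],[0,0,0,-3.6,0,-3.8,1],[0,0,0,-3.6,0,-3.8,1]]
  ]
}}

```text
clock: 11.48
ee_pos: [396.6, 64.9, 161.4]
tool_rot: [-3.139, -0.002, -0.007]
contact_force: [0.2, 0.2, -0.0]
gripper_width: 85.3
finger_force: 0.0
```

```bash
python3 - <<'E'
from plant import viewer,arm
import cv2
i=viewer.read_camera("side")["img"][190:310,310:470,::-1]; cv2.imwrite("pics/s5.png",cv2.resize(i,None,fx=5,fy=5,interpolation=cv2.INTER_CUBIC))
print(arm.get_obs()['ee_pos'])
E
```

```text
[396.85074222  64.78238915 160.43564582]
```

View pics/s5.png

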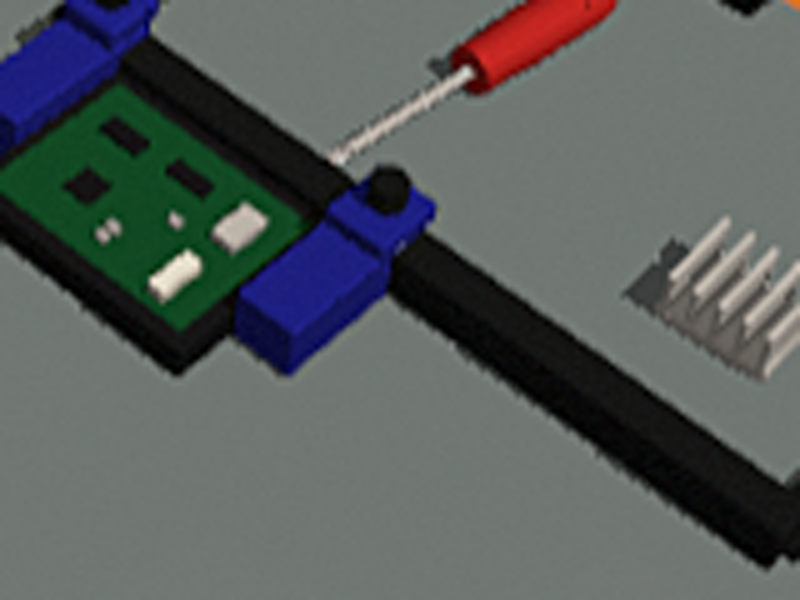

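The pallet is square and flush on the rail, and the sliding jaw is tight on its right side at (250,280). The hand is clear, so I'm handing in.

```bash
python3 -c "
from plant import arm
print(arm.close_job())"
```

```text
the job is handed in; nothing more can be done
None
```

I handed the job in at about 11.5 s: the pallet is pressed flush against the rail and the fixed jaw, the sliding jaw is closed on its other side, no bystander was touched and the hand is clear; the judge's verdict was not shown.

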